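# Unpile the bench things into their trays

### The arm

A 6-joint arm with a two-finger parallel gripper is mounted at the origin on a cart in front of the work surface, level with it; the furniture and walls round the work are solid. World frame = base frame: x ahead of the robot, y to its left, z up, the work surface at z = 0. Lengths are in m, angles in rad, forces in N, time in s.
With the tool pointing down it reaches from about 0.25 to 0.725 m from the base axis. Payload 4 kg.
Tool frame: the origin (TCP) lies at the very end of the fingers, on their centre line; the grasp point (between the pads) lies 19 mm behind it; z points along the fingers, y is the line along which they close (so a half turn about z gives the same grasp; the last joint's range is limited). The gripper opens to 85 mm and grips with 20 to 120 N. Pads are 22 mm wide; open, the fingers measure 114 mm over their backs; the gripper's body (76 mm by 85 mm) begins 54 mm behind the grasp point. The pads swing forward as they close: fully open they stand 13 mm farther back than shut.
Start: joints at [1.142, 0.241, 0.005, 1.335, 0, 1.571], TCP at [0.208, 0.455, 0.231] pointing down, gripper open.
Joint ranges: [-2.72, 2.72], [-1.05, 1.87], [-1.09, 1.28], [-1.99, 2.15], [-1.42, 1.44], [-3.14, 3.14]. Speed limits (rad/s): [2.79, 2.79, 3.14, 3.14, 3.14, 3.14].

### API

Orientations are given as a unit quaternion [x, y, z, w].
In Python, from workcell import ctrl, camera gives the robot as it stands. The module is installed in compiled form; this text tells all that it offers.
- The arm moves only by the shell command python3 -m creep 'ROWS'. ROWS is JSON, a list of rows, each a list of 5 numbers: the finger opening in mm, from 0 to 85.4, then the shift along the world's x, y, z in units of 25 mm (1.0 is 25 mm), then the turn about the world's z in units of 6 degrees (1.0 is 6 degrees). A call has 1 to 10 rows; each row is the pose to reach, as a shift and turn from the pose commanded when the call began; what a row does not reach only later rows make up. A row lasts 1/12 s, in which the tool goes at most 41.7 mm and 7.16 degrees, less where a joint would pass 70% of its speed; a pose out of reach is approached as far as the arm can. A call with a gripper value outside its range is refused whole. The fingers move at their own pace and stop on an object; the grip force is fixed at half the most. Time passes only in rows, so rows that repeat a pose let the fingers close. It gives the time, the measured TCP pose, the force, the opening and the grip force at its end, in the units of the state.
- ctrl.get_obs(): the state, without advancing time (a new reading comes with each control period).
- camera(name): name is "scene" or "top"; returns a dict with "pixels" (420x560x3 uint8, red, green, blue), "range_z" (420x560 float32, m along the optical axis (not along the pixel's ray), 0 where there is no reading), "intrinsics" (3x3 intrinsics, pixels), "origin" and "rotation" of the camera in the world. Camera axes: x right, y down, z forward; pixel columns grow to the right and rows downward; lengths in m; the calibration is good to about 2 mm. A picture is of the moment at which its call begins.
- ctrl.finish_job(): hands the job in; it is judged then, once.
The state is a dict: "t": time; "q": joint angles; "joint_velocities": joint speeds; "joint_efforts": joint torques, N m; "eef_pos": TCP position; "tool_rot": TCP orientation; "wrist_force": force on the tool from outside, world axes, zero at the start; "torque": the same for the moment, N m; "grip_width": finger opening in m; "grasp_force": force on a finger pad.
Only numpy, scipy, OpenCV 4.12 (cv2) and the standard library are available. Lean on these libraries where they do the work, as an engineer would, in place of code of your own. Each camera call takes 0.05 s, during which the arm holds its last target. There are 200 camera calls.

### The job

Four things have been piled on top of one another on the bench. Take the pile apart and lay each, flat and the right way up, inside its own aluminium holder: the component tester in the large rectangular tray, the tape roll in the large round dish, the tin in the small round dish and the white terminal strip in the small rectangular tray. Leave the red-capped bottle and the black loupe standing where they are.

Things in the scene. Friction and masses are not known exactly. Their poses are not given: they have to be found in the camera images.
- tester: Component tester, a flat beige box with a small display and a green socket, 61 (x) by 92 (y) mm; the box is 24 mm high, the socket at its -y end stands up to 31 mm; the bottom of the pile. Origin: centre of the underside; z up. Loose.
- tape_roll: Roll of black insulating tape with a brown core, lying flat, 62 mm across (x) by 65 (y, with a little loose end), 18 mm high; lies on top of the box of the tester (underside 24 mm above the bench), towards its +y end. Origin: centre of the underside; z up. Loose.
- tin: Low round dark tin with a fixed lid, 41 mm across, 19 mm high; lies on the tape roll. Origin: centre of the underside; z up. Loose.
- terminal_strip: White plastic screw terminal strip, 20 (x) by 48 (y) mm; its body is 10 mm high, with screw towers up to 13 mm; lies on the tin, top of the pile. Origin: centre of the underside; z up. Loose.
- large_tray: Holder of the tester: fixed rectangular aluminium tray with a cork floor, inside 81 (x) by 112 (y) mm, walls 4 mm thick. Inner floor 2.5 mm and rim 6.5 mm above the bench. Origin: centre of the underside, on the bench; z up.
- small_tray: Holder of the terminal strip: fixed rectangular aluminium tray with a cork floor, inside 40 (x) by 68 (y) mm, walls 4 mm thick. Inner floor 2.5 mm and rim 6.5 mm above the bench. Origin: centre of the underside, on the bench; z up.
- large_dish: Holder of the tape roll: fixed round aluminium dish with a cork floor, 86 mm across inside, wall 4 mm. Inner floor 2.5 mm and rim 6.5 mm above the bench. Origin: centre of the underside, on the bench; z up.
- small_dish: Holder of the tin: fixed round aluminium dish with a cork floor, 62 mm across inside, wall 4 mm. Inner floor 2.5 mm and rim 6.5 mm above the bench. Origin: centre of the underside, on the bench; z up.
- red_cap_bottle: Small bottle with a red cap, 29 mm across, 82 mm high, loose, standing among the holders; to be left alone. Origin: centre of the underside.
- loupe: Black tapered loupe, 35 mm across, 30 mm high, loose, standing among the holders; to be left alone. Origin: centre of the underside.
Not all that is in view belongs to the job. Leave any orange look-alike of the terminal_strip alone.

How it is judged:
By the outcome, as a careful person would: the job done as asked, in the order asked, and still so for the second after the job is handed in, with the robot touching nothing.
It also fails if it takes over 99 s, if anything falls off the work surface, if the arm or the gripper's body presses on something with over 40 N, if the wrist force passes 120 N, or if a joint passes its speed limit or range.

## Working session

There is one attempt and no reset: what is moved stays moved. The work goes in short steps, Python scripts to look and compute and a shell command to move; the robot and the scene stay as the last step left them, time stands still between calls to the robot, and variables do not carry over. Pictures are saved under pics/ and viewed, at most 14 in all, crops included, and the job is handed in when it is done.

```bash
mkdir -p pics; cat > h.py <<'E'
import numpy as np, cv2
from workcell import ctrl, camera
def shot(n):
    c=camera(n); return c
def save(c,name,box=None,s=1):
    im=c["pixels"][:,:,::-1]
    if box: x0,y0,x1,y1=box; im=im[y0:y1,x0:x1]
    cv2.imwrite("pics/"+name,cv2.resize(im,None,fx=s,fy=s,interpolation=cv2.INTER_CUBIC))
def ray(c,u,v,z):
    K=c["intrinsics"];R=np.array(c["rotation"]);o=np.array(c["origin"])
    d=R@np.linalg.inv(K)@np.array([u,v,1.]); return o+d*(z-o[2])/d[2]
def cloud(c):
    K=c["intrinsics"];R=np.array(c["rotation"]);o=np.array(c["origin"])
    v,u=np.mgrid[:420,:560]; p=np.stack([u,v,np.ones_like(u)],-1)@np.linalg.inv(K).T
    return (p*c["range_z"][...,None])@R.T+o
E
python3 - <<'E'
from h import *
for n in("top","scene"):
    c=shot(n); save(c,n+"0.png",s=1.4); print(n,c["origin"],c["rotation"],c["intrinsics"])
print(ctrl.get_obs())
E
```

```text
top [ 0.47440586 -0.15791105  0.9237735 ] [-0.70471983  0.70916669 -0.02116259  0.00217151] [[391.64067954   0.         281.53334089]
 [  0.         391.64067954 211.08054185]
 [  0.           0.           1.        ]]
scene [0.03985976 0.41382624 0.45255373] [-0.284067    0.80859046 -0.4862398   0.17046486] [[435.15513546   0.         282.55073515]
 [  0.         435.15513546 216.97232578]
 [  0.           0.           1.        ]]
{'t': 0.1, 'q': array([1.14196217e+00, 2.41335513e-01, 3.86873629e-03, 1.33521099e+00,
       8.77511855e-06, 1.57078721e+00]), 'joint_velocities': array([1.26902262e-06, 7.48208418e-04, 2.68458530e-03, 2.34897483e-04,
       1.54779622e-03, 3.58565824e-04]), 'joint_efforts': array([-6.37464309e-04, -3.73137259e+01,  2.53010237e+01,  1.08528437e-02,
       -3.85244630e-05,  4.35618560e-06]), 'eef_pos': array([0.20766789, 0.45421249, 0.23050678]), 'tool_rot': array([ 2.12773347e-01,  9.77101130e-01, -9.18244527e-04, -2.04455897e-04]), 'wrist_force': array([-0.46824903, -0.14805938, -0.46742461]), 'torque': array([ 0.01076554,  0.01501981, -0.02504157]), 'grasp_force': 0.0, 'grip_width': 0.08522192378246582}
```

Rotation is a quaternion; fixing the helper.

```bash
sed -i 's/^import numpy.*/import numpy as np, cv2\nfrom scipy.spatial.transform import Rotation as Q/; s/R=np.array(c\["rotation"\])/R=Q.from_quat(c["rotation"]).as_matrix()/' h.py; head -5 h.py
```

```text
import numpy as np, cv2
from scipy.spatial.transform import Rotation as Q
from workcell import ctrl, camera
def shot(n):
    c=camera(n); return c
```

View pics/top0.png

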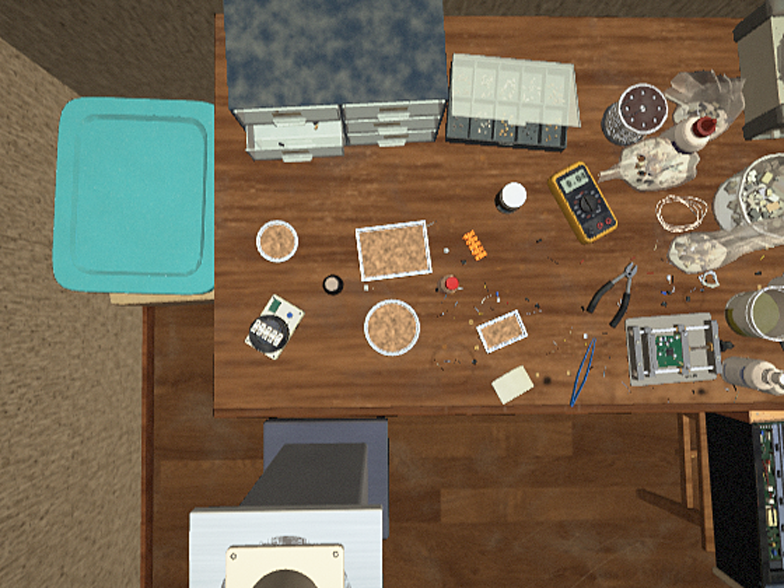

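View pics/scene0.png

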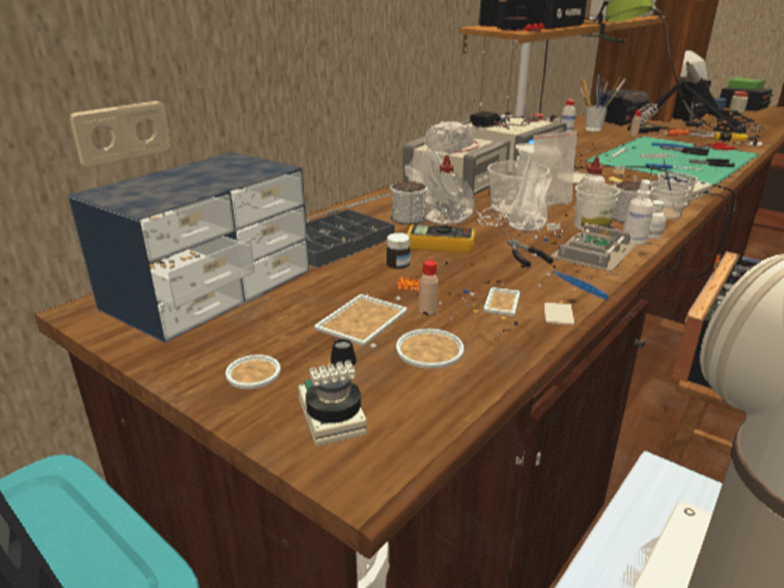

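The top view (shown at 1.4×) has these, in displayed pixels:
- Pile at (272,327), with the white strip on top of it.
- Small dish at (277,241), large tray at (393,251), large dish at (392,327), small tray at (502,331).
- Loupe at (333,285) and bottle at (451,285).

Things that could be taken for the white terminal strip: the orange strip (474,245), the white card (512,384) and the strip on the pile (268,328). By the description, it's the one on the pile. I'll check it in a close crop.

```bash
python3 - <<'E'
from h import *
c=shot("top"); P=cloud(c); np.save("top0.npy",P)
hsv=cv2.cvtColor(c["pixels"],cv2.COLOR_RGB2HSV)
def cork(box,z=.0025):
    x0,y0,x1,y1=[int(a/1.4) for a in box]
    m=cv2.inRange(hsv[y0:y1,x0:x1],(5,40,150),(25,160,255))
    m=cv2.morphologyEx(m,cv2.MORPH_CLOSE,np.ones((5,5)))
    k=max(cv2.findContours(m,0,2)[0],key=cv2.contourArea).reshape(-1,2)
    w=np.array([ray(c,u+x0,v+y0,z)[:2] for u,v in k],np.float32)
    return cv2.minAreaRect(w)
for n,b in dict(small_dish=(250,213,305,270),large_tray=(345,212,442,288),large_dish=(355,290,430,365),small_tray=(470,300,535,360)).items(): print(n,cork(b))
for n,b in dict(pile=(235,285,310,365),loupe=(315,268,350,300),bottle=(435,270,468,300)).items():
    x0,y0,x1,y1=[int(a/1.4) for a in b]; p=P[y0:y1,x0:x1].reshape(-1,3)
    print(n,"zmax",p[:,2].max())
    for lo,hi in((.012,.029),(.033,.05),(.05,.065),(.065,.1)):
        q=p[(p[:,2]>lo)&(p[:,2]<hi)]
        if len(q)>8: print(lo,len(q),np.median(q[:,2]),cv2.minAreaRect(q[:,:2].astype(np.float32)))
save(c,"c1.png",(165,195,230,265),8)
s=shot("scene"); save(s,"c2.png",(195,230,280,325),6)
a=cv2.imread("pics/c1.png");b=cv2.imread("pics/c2.png");H=420
f=lambda i:cv2.resize(i,(int(i.shape[1]*H/i.shape[0]),H))
cv2.imwrite("pics/c.png",np.hstack([f(a),f(b)]))
E
```

```text
small_dish ((0.5977169871330261, 0.01725076325237751), (0.06413985788822174, 0.06739093363285065), 75.70616912841797)
large_tray ((0.5794375538825989, -0.17211584746837616), (0.09908151626586914, 0.1598788946866989), 11.539285659790039)
large_dish ((0.45216047763824463, -0.1776881217956543), (0.09509208798408508, 0.0942845419049263), 37.83472442626953)
small_tray ((0.43815523386001587, -0.3579060435295105), (0.05684131383895874, 0.09218887239694595), 21.179414749145508)
pile zmax 0.9237734983727888
0.012 420 0.02328313574482105 ((0.4536041021347046, 0.014712043106555939), (0.06064791604876518, 0.09211248904466629), 58.86408996582031)
0.033 297 0.041219211722567595 ((0.4433465003967285, 0.020132172852754593), (0.06084856390953064, 0.06289109587669373), 39.85289764404297)
0.05 132 0.06042483155448547 ((0.4472285807132721, 0.015603802166879177), (0.03850436210632324, 0.03948306292295456), 88.19038391113281)
0.065 193 0.07141732960043445 ((0.44627541303634644, 0.01700134389102459), (0.04775365814566612, 0.01982771046459675), 57.33711624145508)
loupe zmax 0.9237734983727888
0.012 126 0.023934226805861714 ((0.522921621799469, -0.08010673522949219), (0.029341410845518112, 0.030110429972410202), 68.22652435302734)
bottle zmax 0.9237734983727888
0.012 11 0.022761424857897117 ((0.5212039351463318, -0.258393794298172), (0.007220091298222542, 0.0254756398499012), 89.29540252685547)
0.033 12 0.04075881042337748 ((0.5169525742530823, -0.25800609588623047), (0.021368855610489845, 0.004935753531754017), 17.10395050048828)
0.05 56 0.05617795435652284 ((0.5199287533760071, -0.2671717703342438), (0.02822130173444748, 0.02293276973068714), 15.57103157043457)
0.065 75 0.08084074916301254 ((0.5203863978385925, -0.26895782351493835), (0.019415460526943207, 0.01892787590622902), 44.58599853515625)
```

View pics/c.png

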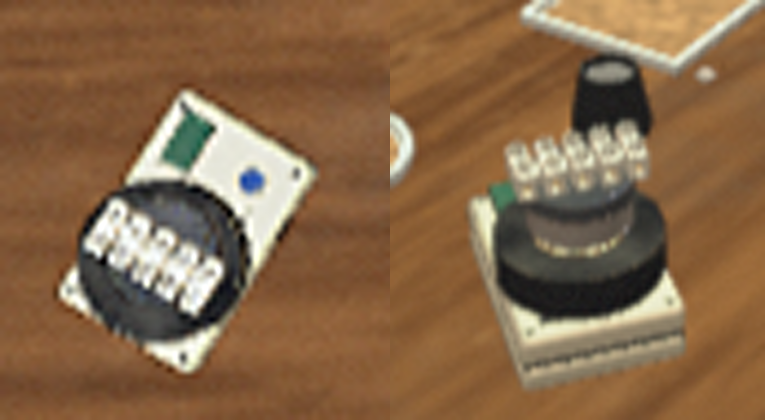

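The crop confirms the target: the white 5-pole strip (c.png left, about (155,258)) lies on the tin, which lies on the black tape on the beige tester. The cork mask leaked into the wood, so I'll remeasure the holders by their bright rims.

```bash
python3 - <<'E'
from h import *
c=shot("top"); hsv=cv2.cvtColor(c["pixels"],cv2.COLOR_RGB2HSV)
for n,b in dict(small_dish=(250,213,305,270),large_tray=(345,212,442,288),large_dish=(355,290,430,365),small_tray=(470,300,535,360)).items():
    x0,y0,x1,y1=[int(a/1.4) for a in b]
    m=cv2.inRange(hsv[y0:y1,x0:x1],(0,0,140),(180,60,255))
    m=cv2.morphologyEx(m,cv2.MORPH_CLOSE,np.ones((3,3)))
    k=max(cv2.findContours(m,0,2)[0],key=lambda k:cv2.contourArea(cv2.convexHull(k))).reshape(-1,2)
    w=np.array([ray(c,u+x0,v+y0,.0065)[:2] for u,v in k],np.float32); print(n,cv2.minAreaRect(w))
E
python3 -m creep '[[70,2,-4,0,-1.1],[70,2,-4,0,-1.35]]'
```

```text
small_dish ((0.5972497463226318, 0.013283658772706985), (0.06747066974639893, 0.07044626027345657), 89.9493408203125)
large_tray ((0.5774492621421814, -0.18798312544822693), (0.09863116592168808, 0.13189230859279633), 7.021913051605225)
large_dish ((0.45225420594215393, -0.17759454250335693), (0.09128730744123459, 0.09115077555179596), 89.52952575683594)
small_tray ((0.44429272413253784, -0.36263757944107056), (0.04892010986804962, 0.07557132095098495), 22.509553909301758)
t: 0.42
eef_pos: [0.2448, 0.3805, 0.2306]
tool_rot: [0.281, 0.96, -0.0, 0.0]
wrist_force: [1.0, -0.6, -0.9]
grip_width: 0.0701
grasp_force: 0.0
```

```bash
python3 -m creep '[[70,8.05,-14.5,-3,0],[70,8.05,-14.5,-3,0],[70,8.05,-14.5,-3,0],[70,8.05,-14.5,-3,0],[70,8.05,-14.5,-3,0],[70,8.05,-14.5,-3,0],[70,8.05,-14.5,-3,0],[70,8.05,-14.5,-3,0],[70,8.05,-14.5,-3,0],[70,8.05,-14.5,-3,0]]'
python3 - <<'E'
from h import *
c=shot("top"); hsv=cv2.cvtColor(c["pixels"],cv2.COLOR_RGB2HSV)
x0,y0,x1,y1=248,153,310,203
m=cv2.inRange(hsv[y0:y1,x0:x1],(0,0,140),(180,60,255))
k,l,st,_=cv2.connectedComponentsWithStats(m); print(st[:6])
i=1+st[1:,4].argmax(); h=cv2.convexHull(np.argwhere(l==i)[:,::-1].astype(np.int32)).reshape(-1,2)
a=cv2.approxPolyDP(h.reshape(-1,1,2),5,True).reshape(-1,2)
for u,v in a: print(u+x0,v+y0,ray(c,float(u+x0),float(v+y0),.0065)[:2])
save(c,"t1.png",(235,140,320,210),7)
print(ctrl.get_obs()["eef_pos"])
E
```

```text
t: 1.25
eef_pos: [0.4448, 0.0197, 0.157]
tool_rot: [0.281, 0.96, 0.0, 0.0]
wrist_force: [1.0, 0.9, 0.0]
grip_width: 0.0694
grasp_force: 0.0
[[   0    0   62   50 2588]
 [   6    4   55   44  512]]
308 194 [ 0.54444696 -0.24519743]
258 200 [ 0.53091246 -0.12768357]
254 163 [ 0.61801533 -0.11871119]
303 157 [ 0.63193772 -0.23416408]
[0.44789876 0.01358705 0.15576411]
```

View pics/t1.png

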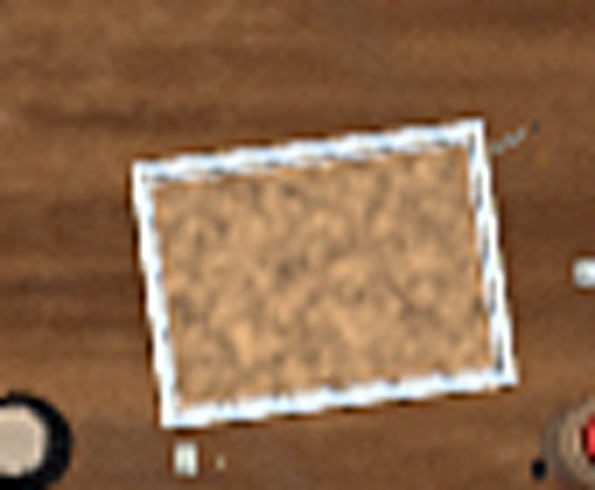

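The large tray is clean in the crop: corners (135,165), (480,122), (515,380), (168,422). Its centre is (0.581,-0.182) and its short axis points at 6.6°. Next, grasp the strip by its ends.

```bash
python3 -m creep '[[70,0,0,-1.4,0],[70,0,0,-2.6,0],[70,0,0,-3.4,0],[70,0,0,-3.8,0],[70,0,0,-3.8,0],[70,0,0,-3.8,0]]'
python3 - <<'E'
from h import *
s=shot("scene"); save(s,"g1.png",(180,190,290,320),5)
E
```

```text
t: 1.8
eef_pos: [0.4437, 0.0218, 0.0618]
tool_rot: [0.281, 0.96, -0.0, -0.001]
wrist_force: [0.3, -0.1, 0.4]
grip_width: 0.0699
grasp_force: 0.0
```

View pics/g1.png

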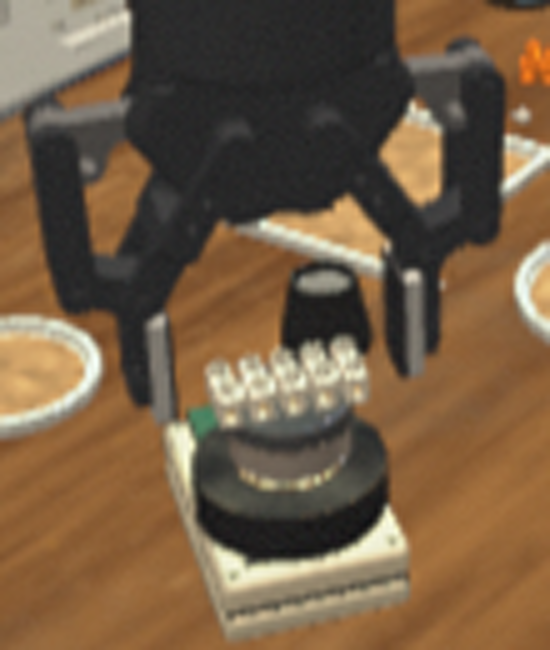

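The scene crop shows the finger tips at (165,420) and (410,375), straddling the strip's ends about 4 mm above its underside. The measured position looks a little off across the strip, so I'll check it.

```bash
python3 - <<'E'
from h import *
for i in range(3): shot("scene"); o=ctrl.get_obs(); print(o["eef_pos"],o["t"])
E
python3 -m creep '[[70,0,0,0,0]]'
```

```text
[0.44506476 0.02196224 0.06309591] 1.9
[0.44528197 0.02194357 0.06330934] 1.95
[0.4453082  0.0219444  0.06334799] 2.0
t: 2.08
eef_pos: [0.4451, 0.0219, 0.0632]
tool_rot: [0.281, 0.96, 0.0, 0.001]
wrist_force: [-0.4, -0.8, -0.5]
grip_width: 0.0698
grasp_force: 0.0
```

```bash
python3 -m creep '[[70,0.05,-0.2,-0.05,0],[70,0.05,-0.2,-0.05,0],[44,0.05,-0.2,-0.05,0],[44,0.05,-0.2,-0.05,0],[44,0.05,-0.2,-0.05,0],[44,0.05,-0.2,-0.05,0],[44,0.05,-0.2,-0.05,0],[44,0.05,-0.2,-0.05,0]]'
python3 -m creep '[[44,0,0,0,0],[44,0,0,0.4,0],[44,0,0,1.2,0],[44,0,0,2.2,0],[44,0,0,2.2,0],[44,0,0,2.2,0]]'
python3 - <<'E'
from h import *
s=shot("scene"); save(s,"g2.png",(180,150,290,320),3.5)
E
```

```text
t: 2.75
eef_pos: [0.4456, 0.0166, 0.0615]
tool_rot: [0.281, 0.96, -0.0, 0.0]
wrist_force: [-1.7, -0.2, 5.1]
grip_width: 0.0454
grasp_force: 61.3
t: 3.25
eef_pos: [0.4467, 0.0168, 0.117]
tool_rot: [0.281, 0.96, 0.001, 0.002]
wrist_force: [0.6, 0.6, -1.0]
grip_width: 0.0456
grasp_force: 61.5
```

View pics/g2.png

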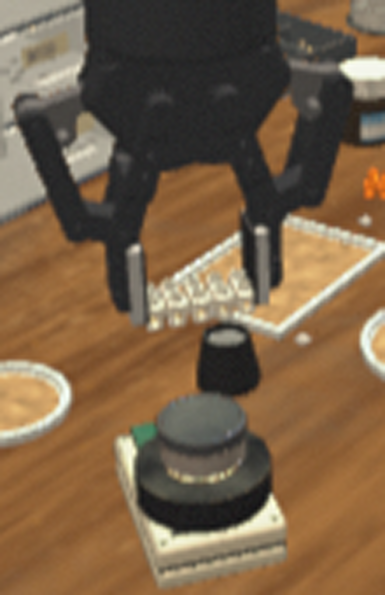

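Strip held cleanly at (205,300), and the tin, tape and tester are undisturbed. On to the small tray.

```bash
python3 -m creep '[[44,-0.1,-15.2,1,9.2],[44,-0.1,-15.2,1,9.2],[44,-0.1,-15.2,1,9.2],[44,-0.1,-15.2,1,9.2],[44,-0.1,-15.2,1,9.2],[44,-0.1,-15.2,1,9.2],[44,-0.1,-15.2,1,9.2],[44,-0.1,-15.2,1,9.2],[44,-0.1,-15.2,1,9.2],[44,-0.1,-15.2,1,9.2]]'
python3 -m creep '[[44,0,0,0,0],[44,0,0,0,0],[44,0,0,0,0]]'
```

```text
t: 4.13
eef_pos: [0.4417, -0.3585, 0.1387]
tool_rot: [-0.197, 0.98, 0.001, -0.001]
wrist_force: [1.0, 1.6, -0.4]
grip_width: 0.0455
grasp_force: 61.5
t: 4.38
eef_pos: [0.4418, -0.3565, 0.1386]
tool_rot: [-0.195, 0.981, 0.002, -0.001]
wrist_force: [0.5, 0.8, -0.5]
grip_width: 0.0459
grasp_force: 61.6
```

```bash
python3 -m creep '[[44,0.1,-0.24,-1.5,0],[44,0.1,-0.24,-3,0],[44,0.1,-0.24,-4.3,0],[44,0.1,-0.24,-5,0],[44,0.1,-0.24,-5.25,0],[44,0.1,-0.24,-5.25,0],[44,0.1,-0.24,-5.25,0],[44,0.1,-0.24,-5.25,0]]'
python3 -c '
from h import *
s=shot("scene"); save(s,"g3.png",(310,130,420,240),4.5)
c=shot("top"); save(c,"g3t.png",(320,190,400,270),4)'
```

```text
t: 5.05
eef_pos: [0.447, -0.3637, 0.0111]
tool_rot: [-0.196, 0.981, -0.001, 0.001]
wrist_force: [0.4, -0.2, 0.1]
grip_width: 0.0457
grasp_force: 61.6
```

View pics/g3.png

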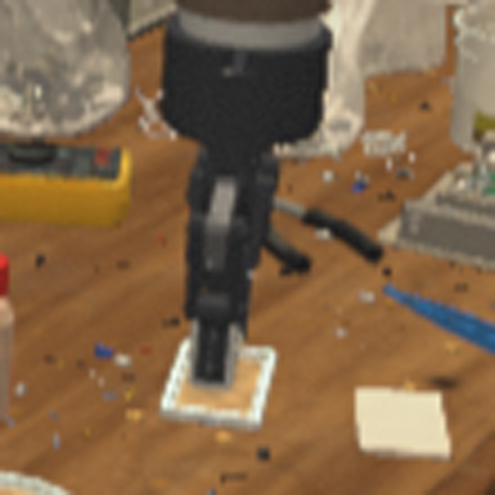

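The gripper is over the small tray (around (220,385)), with the strip between the fingers and inside the walls. Lower 5 mm and release.

```bash
python3 -m creep '[[44,-0.08,0,-0.22,0],[44,-0.08,0,-0.22,0],[44,-0.08,0,-0.22,0],[60,-0.08,0,-0.22,0],[60,-0.08,0,-0.22,0],[60,-0.08,0,-0.22,0],[60,-0.08,0,-0.22,0],[60,-0.08,0,1.5,0],[60,-0.08,0,3,0],[60,-0.08,0,4.5,0]]'
python3 -m creep '[[60,0,15,1,0],[60,0,15,1,0],[60,0,15,1,0],[60,0,15,1,0],[60,0,15,1,0],[60,0,15,1,0],[60,0,15,1,0],[60,0,15,1,0],[60,0,15,1,0],[60,0,15,1,0]]'
python3 - <<'E'
from h import *
c=shot("top"); P=cloud(c); save(c,"g4.png",(320,190,410,270),5)
p=P[210:260,330:390].reshape(-1,3); q=p[(p[:,2]>.009)&(p[:,2]<.03)]
print(len(q),np.median(q[:,2]),q[:,2].max(),cv2.minAreaRect(q[:,:2].astype(np.float32)))
print(ctrl.get_obs()["eef_pos"],ctrl.get_obs()["tool_rot"])
E
```

```text
t: 5.98
eef_pos: [0.443, -0.3629, 0.1225]
tool_rot: [-0.195, 0.981, 0.001, -0.001]
wrist_force: [0.6, -0.8, 0.2]
grip_width: 0.0602
grasp_force: 0.0
t: 6.82
eef_pos: [0.4436, 0.0181, 0.1476]
tool_rot: [-0.2, 0.98, 0.001, 0.001]
wrist_force: [-0.4, -0.5, -0.2]
grip_width: 0.0603
grasp_force: 0.0
154 0.01292422961992673 0.018196537086201725 ((0.4450128972530365, -0.36224791407585144), (0.0430794432759285, 0.07251478731632233), 14.780099868774414)
[0.44364474 0.01529689 0.14730657] [-1.99198670e-01  9.79958890e-01  1.56024730e-04  6.63593668e-04]
```

View pics/g4.png

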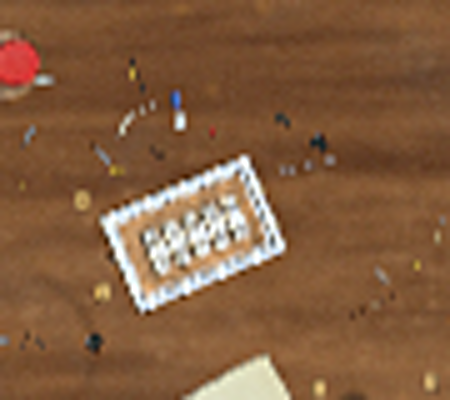

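The strip lies square and centred in the small tray (crop (195,235)), with the bottle untouched at (15,65). Next the tin.

```bash
python3 -m creep '[[60,0.14,0,-1.5,0],[60,0.14,0,-2.8,0],[60,0.14,0,-3.6,0],[60,0.14,0,-4.0,0],[60,0.14,0,-4.1,0],[60,0.14,0,-4.1,0],[60,0.14,0,-4.1,0]]'
python3 -m creep '[[60,0,0,0,0],[60,0,0,0,0]]'
```

```text
t: 7.45
eef_pos: [0.4477, 0.0108, 0.0448]
tool_rot: [-0.195, 0.981, -0.0, 0.0]
wrist_force: [-1.2, -0.5, 0.0]
grip_width: 0.0602
grasp_force: 0.0
t: 7.62
eef_pos: [0.4481, 0.0113, 0.0454]
tool_rot: [-0.195, 0.981, -0.0, 0.001]
wrist_force: [-0.3, -0.6, -0.5]
grip_width: 0.0597
grasp_force: 0.0
```

```bash
python3 -m creep '[[60,-0.04,0.18,0,0],[60,-0.04,0.18,0,0],[36,-0.04,0.18,0,0],[36,-0.04,0.18,0,0],[36,-0.04,0.18,0,0],[36,-0.04,0.18,0,0],[36,-0.04,0.18,0,0],[36,-0.04,0.18,0,0]]'
python3 -m creep '[[36,0,0,0.4,0],[36,0,0,1.2,0],[36,0,0,2.4,0],[36,0,0,3.2,0],[36,0,0,3.2,0],[36,0,0,3.2,0]]'
python3 -c '
from h import *
s=shot("scene"); save(s,"g5.png",(180,130,290,320),3)'
```

```text
t: 8.28
eef_pos: [0.4462, 0.0164, 0.045]
tool_rot: [-0.196, 0.981, 0.0, 0.0]
wrist_force: [-3.1, 0.2, 6.1]
grip_width: 0.0382
grasp_force: 59.4
t: 8.78
eef_pos: [0.447, 0.0162, 0.1252]
tool_rot: [-0.195, 0.981, -0.0, 0.001]
wrist_force: [-0.2, -0.8, -1.1]
grip_width: 0.0376
grasp_force: 60.2
```

View pics/g5.png

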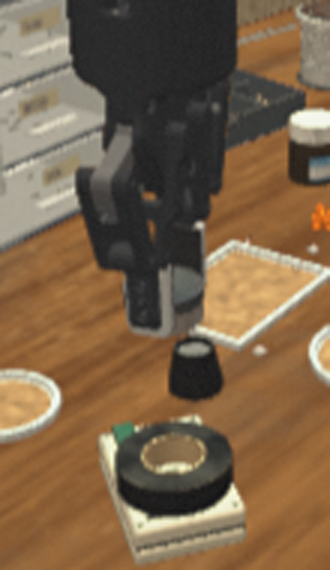

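The tin is in the grip at (180,300) and the tape roll is undisturbed. Take it to the small dish.

```bash
python3 -m creep '[[36,6,-0.1,0,0],[36,6,-0.1,0,0],[36,6,-0.1,0,0],[36,6,-0.1,-0.5,0],[36,6,-0.1,-1.5,0],[36,6,-0.1,-2.5,0],[36,6,-0.1,-3.5,0],[36,6,-0.1,-3.8,0],[36,6,-0.1,-3.8,0],[36,6,-0.1,-3.8,0]]'
python3 -m creep '[[36,0,0,0,0],[36,0,0,0,0],[36,0,0,0,0]]'
```

```text
t: 9.67
eef_pos: [0.5952, 0.0136, 0.0284]
tool_rot: [-0.195, 0.981, 0.0, -0.001]
wrist_force: [-0.1, -0.8, -0.9]
grip_width: 0.0379
grasp_force: 60.3
t: 9.92
eef_pos: [0.5973, 0.0137, 0.0311]
tool_rot: [-0.195, 0.981, -0.0, 0.002]
wrist_force: [-0.0, -0.5, -0.4]
grip_width: 0.0382
grasp_force: 60.3
```

```bash
python3 -m creep '[[36,0,0,-0.5,0],[36,0,0,-0.94,0],[36,0,0,-0.94,0],[36,0,0,-0.94,0],[56,0,0,-0.94,0],[56,0,0,-0.94,0],[56,0,0,-0.94,0],[56,0,0,0.5,0],[56,0,0,2,0],[56,0,0,3.5,0]]'
python3 -m creep '[[80,0,-5,3,-8.9],[80,0,-5,3,-8.9],[80,0,-5,3,-8.9],[80,0,-5,3,-8.9],[80,0,-5,3,-8.9],[80,0,-5,3,-8.9],[80,0,-5,3,-8.9],[80,0,-5,3,-8.9],[80,0,-5,3,-8.9]]'
python3 - <<'E'
from h import *
c=shot("top"); P=cloud(c); save(c,"g6.png",(165,135,275,265),4.4)
for n,(x0,y0,x1,y1),lo,hi in(("tape",(168,203,225,262),.034,.05),("tester",(168,203,225,262),.012,.029),("tin",(180,152,216,192),.012,.03)):
    p=P[y0:y1,x0:x1].reshape(-1,3); q=p[(p[:,2]>lo)&(p[:,2]<hi)]
    print(n,len(q),np.median(q[:,2]),cv2.minAreaRect(q[:,:2].astype(np.float32)))
o=ctrl.get_obs();print(o["eef_pos"],o["tool_rot"])
E
```

```text
t: 10.75
eef_pos: [0.595, 0.0136, 0.1172]
tool_rot: [-0.195, 0.981, 0.0, -0.001]
wrist_force: [1.5, -0.6, 0.1]
grip_width: 0.0563
grasp_force: 0.0
t: 11.5
eef_pos: [0.5959, -0.1115, 0.1919]
tool_rot: [0.267, 0.964, 0.0, -0.0]
wrist_force: [0.0, 0.1, -1.0]
grip_width: 0.0799
grasp_force: 0.0
tape 0 nan ((0.0, 0.0), (0.0, 0.0), 0.0)
tester 0 nan ((0.0, 0.0), (0.0, 0.0), 0.0)
tin 0 nan ((0.0, 0.0), (0.0, 0.0), 0.0)
[ 0.5959163  -0.11140142  0.19186095] [2.65524187e-01 9.64104199e-01 1.76997876e-05 4.98130099e-06]
  return _methods._mean(a, axis=axis, dtype=dtype,
  ret = ret.dtype.type(ret / rcount)
```

View pics/g6.png

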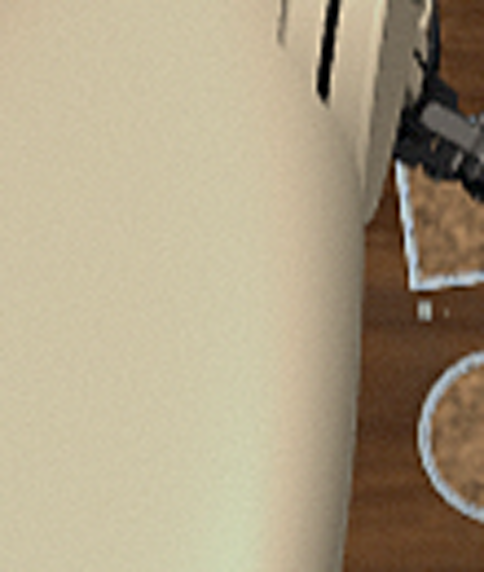

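The arm's link covers the pile in this view, so I'll move aside and look again.

```bash
python3 -m creep '[[80,-7,-4.5,0.5,0.3],[80,-7,-4.5,0.5,0.3],[80,-7,-4.5,0.5,0.3],[80,-7,-4.5,0.5,0.3],[80,-7,-4.5,0.5,0.3],[80,-7,-4.5,0.5,0.3]]'
python3 - <<'E'
from h import *
c=shot("top"); P=cloud(c); save(c,"g7.png",(165,135,275,265),4.4)
for n,(x0,y0,x1,y1),lo,hi in(("tape",(168,203,225,262),.034,.05),("tester",(168,203,225,262),.012,.029),("tin",(180,152,216,192),.012,.03)):
    p=P[y0:y1,x0:x1].reshape(-1,3); q=p[(p[:,2]>lo)&(p[:,2]<hi)]
    print(n,len(q),np.median(q[:,2]),cv2.minAreaRect(q[:,:2].astype(np.float32)))
o=ctrl.get_obs();print(o["eef_pos"],o["tool_rot"])
E
```

```text
t: 12.05
eef_pos: [0.4154, -0.2264, 0.2049]
tool_rot: [0.253, 0.967, -0.001, -0.001]
wrist_force: [-1.1, 1.8, -0.5]
grip_width: 0.0798
grasp_force: 0.0
tape 483 0.041205706564533484 ((0.44322261214256287, 0.020276371389627457), (0.06095138192176819, 0.06082017719745636), 87.55406188964844)
tester 552 0.023565917509035916 ((0.45367980003356934, 0.01459021121263504), (0.061001572757959366, 0.09205610305070877), 59.23908615112305)
tin 254 0.020886974687956805 ((0.596515953540802, 0.015202410519123077), (0.039831049740314484, 0.03893395513296127), 44.39528274536133)
[ 0.41837155 -0.22541832  0.20499354] [ 2.52785121e-01  9.67522417e-01 -2.04215636e-04  1.17603993e-04]
```

View pics/g7.png

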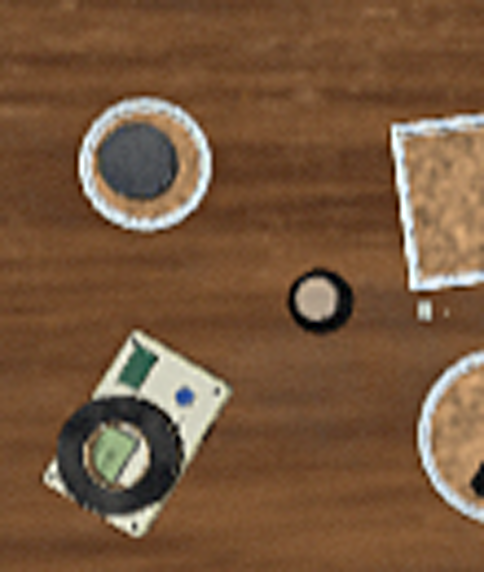

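The crop shows the tin flat inside the small dish (137,160), the tape on the tester (118,455), and the loupe standing (320,300). Next, grip the tape across the tester's width.

```bash
python3 -m creep '[[82,1,9.83,-1,-0.3],[82,1,9.83,-2,-0.3],[82,1,9.83,-2,-0.3],[82,1,9.83,-3,-0.3],[82,1,9.83,-3,-0.3],[82,1,9.83,-3,-0.3],[82,1,9.83,-3,-0.3],[82,1,9.83,-3,-0.3],[82,1,9.83,-3,-0.3],[82,1,9.83,-3,-0.3]]'
python3 -m creep '[[82,0,0,0,0],[82,0,0,0,0],[82,0,0,0,0]]'
```

```text
t: 12.93
eef_pos: [0.4467, 0.0215, 0.1298]
tool_rot: [0.266, 0.964, -0.0, 0.001]
wrist_force: [-0.8, -0.0, 0.2]
grip_width: 0.0825
grasp_force: 0.0
t: 13.18
eef_pos: [0.4464, 0.0208, 0.1298]
tool_rot: [0.267, 0.964, 0.0, 0.001]
wrist_force: [0.1, -0.4, -0.5]
grip_width: 0.0817
grasp_force: 0.0
```

```bash
python3 -m creep '[[82,-0.13,0,-1.2,0],[82,-0.13,0,-2.4,0],[82,-0.13,0,-3.4,0],[82,-0.13,0,-4,0],[82,-0.13,0,-4.25,0],[82,-0.13,0,-4.25,0],[82,-0.13,0,-4.25,0],[82,-0.13,0,-4.25,0]]'
python3 -m creep '[[58,0,0,0,0],[58,0,0,0,0],[58,0,0,0,0],[58,0,0,0,0],[58,0,0,0,0]]'
```

```text
t: 13.85
eef_pos: [0.4441, 0.0217, 0.0242]
tool_rot: [0.266, 0.964, 0.0, 0.001]
wrist_force: [0.6, 0.1, -0.4]
grip_width: 0.082
grasp_force: 0.0
t: 14.27
eef_pos: [0.4439, 0.0219, 0.0247]
tool_rot: [0.266, 0.964, 0.0, 0.001]
wrist_force: [-1.5, -0.1, 7.3]
grip_width: 0.0589
grasp_force: 58.3
```

```bash
python3 -m creep '[[58,0,0,0.3,0],[58,0,0,1,0],[58,0,0,2,0],[58,0,0,3,0],[58,0,0,3,0],[58,0,0,3,0]]'
python3 -c '
from h import *
s=shot("scene"); save(s,"g8.png",(170,140,300,320),3)'
```

```text
t: 14.77
eef_pos: [0.4444, 0.022, 0.1]
tool_rot: [0.266, 0.964, 0.001, 0.002]
wrist_force: [0.4, -0.0, -0.3]
grip_width: 0.0591
grasp_force: 58.4
```

View pics/g8.png

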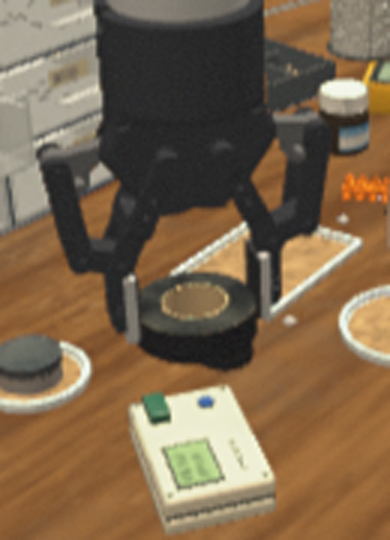

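The tape is held level at (197,320). On to the large dish.

```bash
python3 -m creep '[[58,0.3,-8,0,0],[58,0.3,-8,0,0],[58,0.3,-8,0,0],[58,0.3,-8,0,0],[58,0.3,-8,0,0],[58,0.3,-8,-1,0],[58,0.3,-8,-2,0],[58,0.3,-8,-3,0],[58,0.3,-8,-3,0],[58,0.3,-8,-3,0]]'
python3 -m creep '[[58,0,0,0,0],[58,0,0,0,0],[58,0,0,0,0]]'
```

```text
t: 15.65
eef_pos: [0.4477, -0.1772, 0.021]
tool_rot: [0.266, 0.964, 0.0, -0.003]
wrist_force: [-0.4, -0.5, -0.5]
grip_width: 0.059
grasp_force: 58.5
t: 15.9
eef_pos: [0.4516, -0.1784, 0.0245]
tool_rot: [0.266, 0.964, -0.0, 0.002]
wrist_force: [0.9, -0.2, -0.5]
grip_width: 0.059
grasp_force: 58.5
```

```bash
python3 -m creep '[[58,0,0,-0.4,0],[58,0,0,-0.76,0],[58,0,0,-0.76,0],[58,0,0,-0.76,0],[74,0,0,-0.76,0],[74,0,0,-0.76,0],[74,0,0,-0.76,0],[74,0,0,0.5,0],[74,0,0,2,0],[74,0,0,3.5,0]]'
python3 -m creep '[[80,0,7.8,0.5,0],[80,0,7.8,0.5,0],[80,0,7.8,0.5,0],[80,0,7.8,0.5,0],[80,0,7.8,0.5,0],[80,0,7.8,0.5,0],[80,0,7.8,0.5,0],[80,0,7.8,0.5,0]]'
python3 - <<'E'
from h import *
c=shot("top"); P=cloud(c)
for n,(x0,y0,x1,y1),lo,hi in(("tape",(250,205,308,262),.0105,.03),("tester",(168,203,225,262),.012,.029)):
    p=P[y0:y1,x0:x1].reshape(-1,3); q=p[(p[:,2]>lo)&(p[:,2]<hi)]
    print(n,len(q),np.percentile(q[:,2],[10,50,90]) if len(q) else 0,cv2.minAreaRect(q[:,:2].astype(np.float32)))
o=ctrl.get_obs();print(o["eef_pos"],o["tool_rot"])
E
```

```text
t: 16.73
eef_pos: [0.449, -0.1777, 0.1108]
tool_rot: [0.266, 0.964, 0.0, -0.002]
wrist_force: [0.6, -0.1, -0.4]
grip_width: 0.0741
grasp_force: 0.0
t: 17.4
eef_pos: [0.4502, 0.0167, 0.123]
tool_rot: [0.266, 0.964, -0.0, 0.0]
wrist_force: [0.1, -0.2, 0.4]
grip_width: 0.0799
grasp_force: 0.0
tape 437 [0.01793285 0.02014712 0.02213951] ((0.45053067803382874, -0.17639514803886414), (0.07219197601079941, 0.06121756508946419), 70.19005584716797)
tester 590 [0.02108352 0.0232723  0.02569127] ((0.4607514441013336, 0.011115752160549164), (0.06105643883347511, 0.07649273425340652), 56.81135940551758)
[0.45014424 0.01617225 0.12290407] [ 2.66536913e-01  9.63824681e-01 -2.26753719e-04 -8.21077874e-05]
```

```bash
python3 -m creep '[[82,0.14,-0.06,-1.2,0],[82,0.14,-0.06,-2.4,0],[82,0.14,-0.06,-3.6,0],[82,0.14,-0.06,-4.4,0],[82,0.14,-0.06,-4.8,0],[82,0.14,-0.06,-4.8,0],[82,0.14,-0.06,-4.8,0],[82,0.14,-0.06,-4.8,0]]'
python3 -m creep '[[57,0,0,0,0],[57,0,0,0,0],[57,0,0,0,0],[57,0,0,0,0],[57,0,0,0,0]]'
python3 -m creep '[[57,0,0,0.3,0],[57,0,0,1,0],[57,0,0,2,0],[57,0,0,3,0],[57,0,0,3,0],[57,0,0,3,0]]'
python3 -c '
from h import *
s=shot("scene"); save(s,"g9.png",(170,140,300,320),3)'
```

```text
t: 18.12
eef_pos: [0.4546, 0.0145, 0.0037]
tool_rot: [0.267, 0.964, 0.0, 0.001]
wrist_force: [0.4, 0.9, -0.0]
grip_width: 0.0819
grasp_force: 0.0
t: 18.53
eef_pos: [0.455, 0.0152, 0.0045]
tool_rot: [0.266, 0.964, 0.0, 0.001]
wrist_force: [-1.1, -0.3, 5.3]
grip_width: 0.0584
grasp_force: 64.7
t: 19.03
eef_pos: [0.4553, 0.0155, 0.08]
tool_rot: [0.266, 0.964, 0.001, 0.002]
wrist_force: [0.4, -0.4, -1.8]
grip_width: 0.0585
grasp_force: 64.7
```

View pics/g9.png

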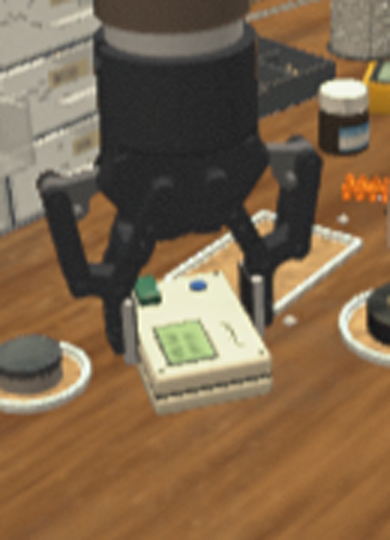

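Tester held level at (205,335). Now the large tray.

```bash
python3 -m creep '[[57,5.03,-7.9,1,-8.75],[57,5.03,-7.9,1,-8.75],[57,5.03,-7.9,1,-8.75],[57,5.03,-7.9,1,-8.75],[57,5.03,-7.9,1,-8.75],[57,5.03,-7.9,1,-8.75],[57,5.03,-7.9,1,-8.75],[57,5.03,-7.9,1,-8.75],[57,5.03,-7.9,1,-8.75],[57,5.03,-7.9,1,-8.75]]'
python3 -m creep '[[57,0,0,-1,0],[57,0,0,-2,0],[57,0,0,-2.6,0],[57,0,0,-2.6,0],[57,0,0,-2.6,0],[57,0,0,-2.6,0]]'
```

```text
t: 19.92
eef_pos: [0.5783, -0.1818, 0.1012]
tool_rot: [0.665, 0.747, -0.001, -0.002]
wrist_force: [-0.2, -0.1, -2.0]
grip_width: 0.0585
grasp_force: 64.7
t: 20.42
eef_pos: [0.58, -0.182, 0.0388]
tool_rot: [0.665, 0.747, 0.0, 0.0]
wrist_force: [-0.1, -0.4, -0.7]
grip_width: 0.058
grasp_force: 64.6
```

```bash
python3 -m creep '[[57,0,0,-0.6,0],[57,0,0,-1.1,0],[57,0,0,-1.2,0],[57,0,0,-1.2,0],[57,0,0,-1.2,0],[80,0,0,-1.2,0],[80,0,0,-1.2,0],[80,0,0,-1.2,0],[80,0,0,0.5,0],[80,0,0,2,0]]'
python3 -m creep '[[80,0,0,2,0],[80,-2,5,4,0],[80,-4,8,4,0],[80,-6,12,4,0],[80,-6,14,4,0],[80,-6,14,4,0],[80,-6,14,4,0],[80,-6,14,4,0],[80,-6,14,4,0],[80,-6,14,4,0]]'
python3 -c '
from h import *
c=shot("top"); P=cloud(c); save(c,"g10.png",(165,130,385,270),3.5)
for n,(x0,y0,x1,y1),lo in(("tape",(250,205,308,262),.0105),("tester",(248,153,312,203),.012)):
    p=P[y0:y1,x0:x1].reshape(-1,3); q=p[(p[:,2]>lo)&(p[:,2]<.03)]
    print(n,len(q),np.percentile(q[:,2],[10,50,90]),cv2.minAreaRect(q[:,:2].astype(np.float32)))'
```

```text
t: 21.25
eef_pos: [0.5772, -0.1814, 0.0865]
tool_rot: [0.665, 0.747, -0.001, -0.003]
wrist_force: [1.9, -0.5, 0.7]
grip_width: 0.08
grasp_force: 0.0
t: 22.08
eef_pos: [0.4332, 0.1582, 0.1878]
tool_rot: [0.665, 0.747, 0.001, 0.0]
wrist_force: [0.3, 0.1, 0.5]
grip_width: 0.08
grasp_force: 0.0
tape 437 [0.01802008 0.02002313 0.02213824] ((0.4513421356678009, -0.1771579533815384), (0.06399090588092804, 0.06081858277320862), 47.32914733886719)
tester 981 [0.02375337 0.02600923 0.02820923] ((0.5789204239845276, -0.18244042992591858), (0.06124836578965187, 0.09171397238969803), 6.024111270904541)
```

View pics/g10.png

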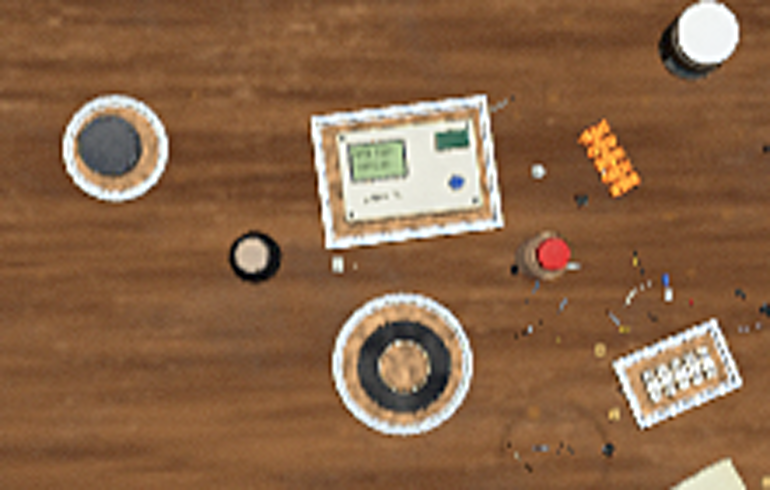

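All four lie flat in their own holders: tester (410,170), tape (403,365), tin (110,147), strip (680,372). The bottle (550,253), the loupe (253,255) and the orange strip (610,155) are where they were, and the arm is clear.

```bash
python3 -c '
from workcell import ctrl
print(ctrl.finish_job())'
```

```text
the job is handed in; nothing more can be done
None
```

The job is done and handed in at about 22 s: the last picture shows the tester, tape roll, tin and terminal strip each flat in its own holder, with the bottle, loupe and orange strip left where they stood.

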